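Put the tuning tools away

TASK

Put the tuning tools away: take the flat scraper out of the clear pod and slide it blade first into the leaning metal rack whose slot is wide enough for it, fully home so that its handle sits down on the rack, and stand the brass bearing seat tool upright in the round nest of the grey tray, its foot on the bottom of the nest. Leave both tools there, and do not disturb the other small things on the table.

Things in the scene. Friction and masses are not known exactly. Their poses are not given: they have to be found in the camera images.
- scraper: Flat scraper, 90 g. Steel blade 32 x 4 x 50 mm (x, y, z) below a black plastic handle 38 x 14 x 62 mm. Origin at the centre of the shoulder where blade and handle meet; +z up the handle, -z down the blade, y across the thickness; the same either way round. At the start it stands upright in the clear pod, shoulder on the pod's top.
- scraper_tip (a point): Middle of the blade's end, 50 mm below the scraper's origin along its -z.
- pod: Clear polycarbonate pod, fixed, 70 x 60 x 58 mm high, with an upright slot 36 mm (along x) by 7.5 mm (along y) in its top that holds the scraper at the start. Origin at the centre of its underside, z up.
- wide_rack: Fixed aluminium rack, 90 mm high, on a dark 100 x 60 mm base. Its 60 x 44 x 58 mm block leans 32 degrees: slot axis, up and out, (-sin 32, 0, cos 32) in the body frame, roughly towards the robot. Through slot 36 mm wide in the leaning plane, 7.5 mm along body y; the scraper fits, its thickness along y. Origin: centre of the base's underside, z up.
- wide_rack_mouth (a point): Centre of the slot's mouth, in the top face of the wide rack, 74 mm above the table; the scraper's origin comes here when fully home.
- wide_rack_end (a point): Point in the wide rack's slot, 50 mm down the slot from the mouth; the blade tip comes here when fully home.
- narrow_rack: A like leaning rack, fixed, on the same base, but its block is only 44 mm instead of 60 mm in the leaning plane and its slot 21 mm x 7.5 mm: too narrow for the scraper. The two racks change places. Origin: centre of the base's underside.
- seat_tool: Brass bearing seat tool, 150 g, round, 74 mm tall, standing upright. Foot 20 mm across and 24 mm tall, then a collar 28 mm across (24 to 31 mm up), a stem 16 mm across (32 to 66 mm up) and a 20 mm knob on top. Origin at the centre of the underside, z up.
- tray: Grey plastic nest tray, fixed, 60 (x) x 110 (y) x 22 mm high, with two nests 16 mm deep: a round one 23 mm across at y = +25 mm and a smaller square one 15 mm wide at y = -25 mm. Origin at the centre of its underside, z up.
- round_nest (a point): Centre of the bottom of the round nest, 6 mm above the table, 16 mm below the tray's top.
- yoyo: Teal aluminium yo-yo lying on its side face, 56 mm across, 42 mm high; a bystander. Origin at the centre of its underside.
- loupe: Dark metal loupe with a glass lens, 40 mm across, 15 mm high; a bystander. Origin at the centre of its underside.
- bearing: Steel bearing ring, 19 mm across, 7 mm high; a bystander. Origin at the centre of its underside.
- lube: Small white bottle, 24 mm across, 62 mm high; a bystander. Origin at the centre of its underside.
Mind the look-alikes: they are no part of the job. There is more than one size of the scraper; the one meant has the size given above.

How it is judged (in metres and radians):
At the end, for the whole second after the job is handed in: Scraper fully home in the wide leaning rack: shoulder within 6 mm of the slot mouth's centre, blade tip within 7 mm of its place down the slot. Seat tool upright (0.15 rad) in the round nest, foot within 5 mm of its centre and 3 mm of its bottom. Both at rest (distance between scraper and wide_rack_mouth below 0.006 m and distance between scraper_tip and wide_rack_end below 0.007 m and horizontal distance between seat_tool and round_nest below 0.005 m and height (world z) of seat_tool below 0.009 m and angle between seat_tool's own z axis and vertical below 0.15 rad and linear speed of each of scraper, seat_tool below 0.02 m/s); the robot touches nothing.
It fails at once if the yoyo is moved more than 30 mm (distance of yoyo from where it was at the start of the episode above 0.03 m).
It fails at once if the loupe is moved more than 30 mm (distance of loupe from where it was at the start of the episode above 0.03 m).
It fails at once if the bearing is moved more than 30 mm (distance of bearing from where it was at the start of the episode above 0.03 m).
It fails at once if the lube is moved more than 30 mm (distance of lube from where it was at the start of the episode above 0.03 m).
It also fails if it takes over 56 s, if anything falls off the work surface, if the arm or the gripper's body presses on something with over 40 N, if the wrist force passes 120 N, or if a joint passes its speed limit or range.

ROBOT

A 6-joint arm with a two-finger parallel gripper is mounted at the origin on the work surface. World frame = base frame: x ahead of the robot, y to its left, z up, the work surface at z = 0. Lengths are in mm, angles in rad, forces in N, time in s.
With the tool pointing down it reaches from about 350 to 975 mm from the base axis. Payload 17.4 kg.
Tool frame: the origin (TCP) lies between the finger pads; the fingertips stand 25 mm ahead of it and the grasp point (between the pads) lies 6 mm ahead of it (ctrl.tcp_to_tips is the distance from the TCP to the fingertips, in mm); z points along the fingers, y is the line along which they close (so a half turn about z gives the same grasp; the last joint's range is limited). The gripper opens to 85 mm and grips with 20 to 120 N. Pads are 22 mm wide; open, the fingers measure 114 mm over their backs; the gripper's body (76 mm by 85 mm) begins 54 mm behind the grasp point. The pads swing forward as they close: fully open they stand 13 mm farther back than shut.
Start: joints at [1.076, 0.116, 1.442, -0, 1.584, -0.038], TCP at [297.736, 605.793, 256.303] pointing down, gripper open.
Joint ranges: [-2.83, 2.83], [-0.83, 2.19], [0.07, 2.5], [-1.14, 4.28], [0.01, 3], [-2.97, 2.97]. Speed limits (rad/s): [1.89, 1.89, 2.22, 3.14, 3.14, 3.14].

INTERFACE

Orientations are given as [roll, pitch, yaw] about the fixed x, y, z axes, in that order (R = Rz(yaw) Ry(pitch) Rx(roll)).
In Python, from station import readout, camera, finish_job, ctrl gives the robot as it stands. The module is installed in compiled form; this text tells all that it offers.
- The arm moves only by the tool drive_tool, never from a script. Its argument "commands" is a list that holds one entry, the list of rows, each a list of 5 numbers: the finger opening in mm, from 0 to 85.4, then the shift along the tool's x, y, z in units of 40 mm (1.0 is 40 mm), then the turn about the tool's z in units of 6 degrees (1.0 is 6 degrees). In form: [[[hand, dx, dy, dz, yaw], ...]]. A call has 1 to 10 rows; each row shifts and turns the commanded pose from where the row before left it, along the tool's axes as they then stand; what a row does not reach is not made up. A row lasts 1/12 s, in which the tool goes at most 41.7 mm and 7.16 degrees, less where a joint would pass 70% of its speed; a pose out of reach is approached as far as the arm can. A call is refused whole if a number of a shift passes 1 or a number of a turn 1, either way. A call with a gripper value outside its range is refused whole. The fingers move at their own pace and stop on an object; the grip force is fixed at half the most. Time passes only in rows, so rows that do not move let the fingers close. It gives the time, the measured TCP pose, the force, the opening and the grip force at its end, in the units of the state.
- readout.sense(): the state, without advancing time (a new reading comes with each control period).
- camera(name): name is "side" or "top"; returns a dict with "frame" (384x512x3 uint8, blue, green, red), "depth" (384x512 float32, mm along the optical axis (not along the pixel's ray), 0 where there is no reading), "vertical_fov" (degrees; the focal length in pixels is half the picture's height over the tangent of half this angle, whatever the lens; pixels are square), "cx", "cy" (the principal point, pixels), "origin" and "orientation" of the camera in the world. Camera axes: x right, y up, looking along -z (the intrinsics and any distortion apply to the point x, -y, -z); pixel columns grow to the right and rows downward; lengths in mm; the calibration is good to about 2 mm. A picture is of the moment at which its call begins.
- finish_job(): hands the job in; it is judged then, once.
The state is a dict: "time": time; "joint_positions": joint angles; "joint_vel": joint speeds; "tau": joint torques, N m; "tcp_pos": TCP position; "eef_rot": TCP orientation; "force": force on the tool from outside, world axes, zero at the start; "ft_torque": the same for the moment, N m; "gripper_width": finger opening in mm; "finger_force": force on a finger pad.
Only numpy, scipy, OpenCV 4.12 (cv2) and the standard library are available. Lean on these libraries where they do the work, as an engineer would, in place of code of your own. Each camera call takes 0.05 s, during which the arm holds its last target. There are 200 camera calls.

## Working session

There is one attempt and no reset: what is moved stays moved. The work goes in short steps, Python scripts to look and compute and a tool call to move; the robot and the scene stay as the last step left them, time stands still between calls to the robot, and variables do not carry over. Pictures are saved under pics/ and viewed, at most 10 in all, crops included, and the job is handed in when it is done.

Besides the shell and the picture viewer there is one more tool, called after "Emit:" as a command line: name --argument value ..., lists and objects as JSON in quotes. drive_tool: Moves the arm, as the interface text tells. Its arguments: {"type":"object","properties":{"commands":{"type":"array"}},"required":["commands"]}

```bash
mkdir -p pics
cat > h.py <<'E'
import numpy as np, cv2
from scipy.spatial.transform import Rotation as R
from station import readout, camera, finish_job, ctrl
def cloud(c):
    d=c["depth"].astype(float); h,w=d.shape
    f=h/2/np.tan(np.radians(c["vertical_fov"])/2)
    u,v=np.meshgrid(np.arange(w),np.arange(h))
    p=np.stack([(u-c["cx"])/f*d,-(v-c["cy"])/f*d,-d],-1)
    o=np.array(c["orientation"],float)
    M=o if o.shape==(3,3) else R.from_euler("xyz",o).as_matrix()
    P=p@M.T+np.array(c["origin"]); P[d==0]=np.nan
    return P
E
python3 - <<'E'
from h import *
print(readout.sense())
for n in("top","side"):
    c=camera(n); print({k:v for k,v in c.items() if k not in("frame","depth")})
    np.savez(n+"0.npz",f=c["frame"],P=cloud(c)); cv2.imwrite(f"pics/{n}0.png",cv2.resize(c["frame"],(800,600),interpolation=cv2.INTER_CUBIC))
E
```

```text
{'time': 0.0, 'joint_positions': array([ 1.07618600e+00,  1.16478796e-01,  1.44227421e+00, -1.32223773e-06,
        1.58398793e+00, -3.78310084e-02]), 'joint_vel': array([-0.00034003, -0.00150786,  0.00116569, -0.00123033,  0.000286  ,
       -0.00021686]), 'tau': array([ 8.56954539e-04, -7.31977558e+01, -6.32494497e+01, -1.59106401e-05,
        6.25606699e-03, -2.87323428e-05]), 'tcp_pos': array([297.6654155 , 605.64107508, 255.56144896]), 'eef_rot': array([-3.14044515e+00, -4.21089018e-05,  2.68481330e+00]), 'force': array([ 0.33872615, -0.45707144,  0.29116912]), 'ft_torque': array([-0.01062935, -0.02546796,  0.03252837]), 'finger_force': 0.0, 'gripper_width': 85.33706307417607}
{'vertical_fov': 56.987681248010766, 'cx': 255.64110473805349, 'cy': 190.49327401808026, 'origin': array([416.46870134, -22.18078356, 848.96626937]), 'orientation': array([ 0.18745985,  0.01379716, -1.56671427])}
{'vertical_fov': 54.511112053613566, 'cx': 254.0599885090027, 'cy': 188.81674684699885, 'origin': array([ 225.18487418, -574.33836479,  675.90297204]), 'orientation': array([ 0.80042583, -0.00102324, -0.54782721])}
```

View pics/top0.png

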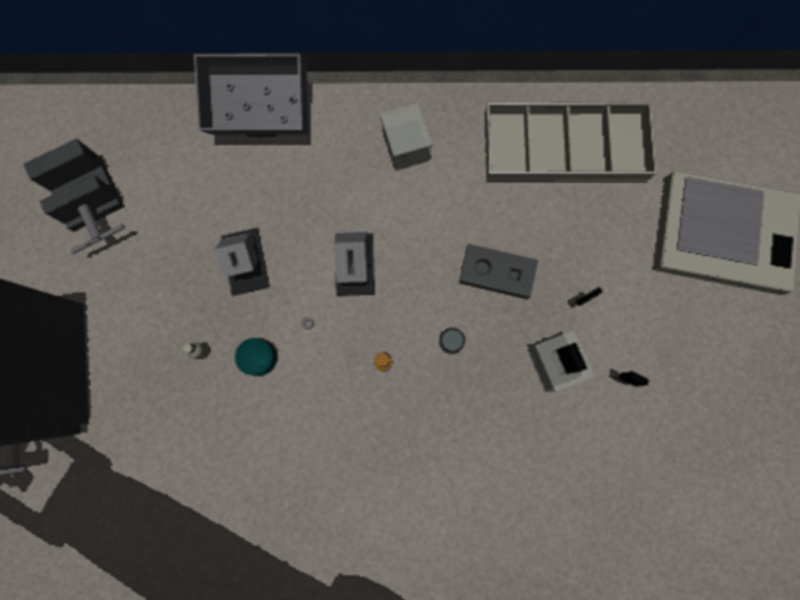

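View pics/side0.png

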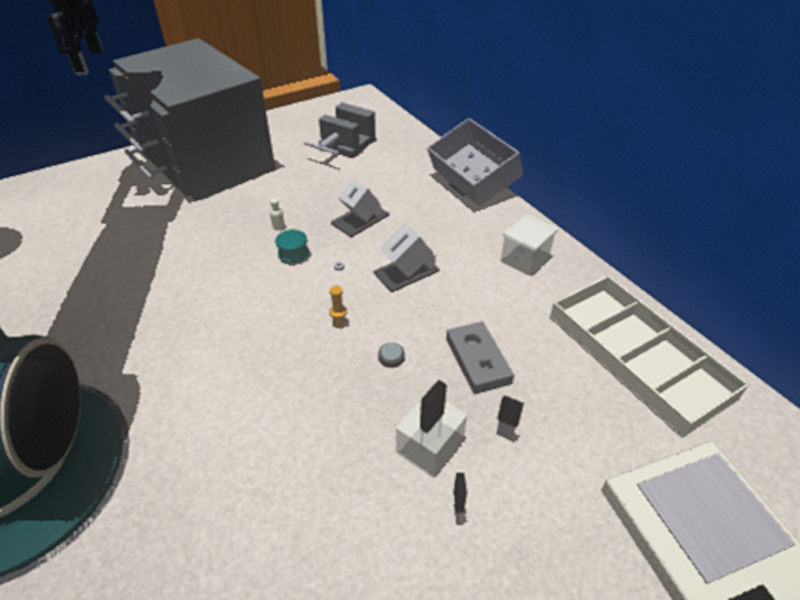

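The top view (800 px scale) shows:
- the pod at (562,360) with the scraper in it
- the small rack at (240,258) and the wide rack at (352,262)
- the tray at (499,271), with its round nest at (483,267)
- the brass tool at (383,361)
- two scraper look-alikes at (590,296) and (632,378)

The side view agrees. The tool can't be tilted, so the scraper has to be pivoted between the pads, using the pod slot as a lever. Next I'll measure poses.

```bash
cat > meas.py <<'E'
from h import *
T=np.load("top0.npz");S=np.load("side0.npz")
P,f=T["P"],T["f"];Q,g=S["P"],S["f"]
def at(P,u,v): return np.round(P[int(v/1.5625),int(u/1.5625)],1)
for uv in [(300,450),(500,400),(650,420),(450,220),(200,300)]: print("table top",at(P,*uv))
for uv in [(300,330),(500,300),(350,450),(560,330)]: print("table side",at(Q,*uv))
A=P.reshape(-1,3);B=Q.reshape(-1,3)
c0={n:at(P,*uv) for n,uv in dict(wide=(352,262),narrow=(240,258),tray=(499,271),seat=(383,361),pod=(562,362),loupe=(452,340),yoyo=(256,357),bearing=(308,323),lube=(193,350),sc1=(592,295),sc2=(632,378)).items()}
print(c0)
def near(X,c,r,z0,z1):
    m=(np.hypot(X[:,0]-c[0],X[:,1]-c[1])<r)&(X[:,2]>z0)&(X[:,2]<z1);return X[m]
def rect(n,r,z0,z1):
    for nm,X in(("top",A),("side",B)):
        p=near(X,c0[n],r,z0,z1)
        if len(p)<6: print(n,nm,len(p));continue
        q=cv2.minAreaRect(p[:,:2].astype(np.float32)); print(n,nm,(z0,z1),len(p),"rect",np.round(np.concatenate([q[0],q[1],[q[2]]]),1),"mean",p.mean(0).round(1),"zmax",p[:,2].max().round(1))
rect("wide",75,4,14);rect("wide",75,20,100);rect("wide",75,80,100)
rect("narrow",65,4,14);rect("narrow",65,20,100)
rect("tray",70,19,26);rect("pod",45,50,65);rect("pod",45,80,125);rect("pod",45,112,125)
for z in((8,22),(24,34),(36,62),(68,80)):rect("seat",40,*z)
E
python3 meas.py
```

```text
table top [346.3 137.2   0.8]
table top [ 420.7 -162.3   -1.7]
table top [ 394.1 -384.1    0.8]
table top [705.8 -90.3   2. ]
table top [573.4 303.7  -0.8]
table side [417.4  31.2   1.3]
table side [726.9 -79.6   1.2]
table side [ 3.845e+02 -1.967e+02  1.000e-01]
table side [ 764.6 -180.3    1.4]
{'wide': array([634.1,  65.3,   9.8]), 'narrow': array([623.4, 224.1,  68.7]), 'tray': array([ 616. , -161.7,   22.7]), 'seat': array([473.3,  12. ,  74.7]), 'pod': array([ 474.5, -237.4,   68.9]), 'loupe': array([510.9, -89.1,  15.5]), 'yoyo': array([481.9, 200.5,  43.3]), 'bearing': array([538.5, 131.9,   3.1]), 'lube': array([489.7, 288.6,  54.4]), 'sc1': array([ 568. , -280.3,   81.4]), 'sc2': array([ 452.7, -329.5,   79.5])}
wide top (4, 14) 341 rect [641.7  71.8 125.6 134.5   5.6] mean [612.2  53.3   6.7] zmax 10.6
wide side (4, 14) 413 rect [633.1  56.2 124.6 131.4  64.4] mean [618.3  51.4   7.5] zmax 13.9
wide top (20, 100) 678 rect [633.9  62.1  87.   44.2   2.1] mean [627.6  61.   68. ] zmax 91.4
wide side (20, 100) 644 rect [634.7  59.6  85.4  48.4   1.8] mean [626.9  49.2  62.3] 
[... 1294 characters left out ...]
] zmax 123.5
pod side (112, 125) 160 rect [ 476.9 -246.8   38.8   13.4   21.4] mean [ 475.4 -248.3  119.9] zmax 123.2
seat top 0
seat side (8, 22) 30 rect [472.6   7.1   7.5  18.4  49.5] mean [473.6   5.5  14.6] zmax 21.6
seat top (24, 34) 45 rect [474.1  13.2  21.5  25.8  26.4] mean [471.6  12.2  31.1] zmax 33.6
seat side (24, 34) 54 rect [476.    9.9  23.9  26.6  63.9] mean [474.2   6.9  31.3] zmax 34.0
seat top 1
seat side (36, 62) 51 rect [474.4   9.    8.4  16.3  54.1] mean [474.5   7.4  49.2] zmax 61.8
seat top (68, 80) 66 rect [475.6  14.1  17.5  17.6   1.3] mean [475.8  14.   74.4] zmax 77.5
seat side (68, 80) 54 rect [475.8  11.9  19.   20.9  15.7] mean [476.3  10.8  74.8] zmax 77.7
```

```bash
cat > meas2.py <<'E'
from h import *
from scipy.optimize import least_squares
T=np.load("top0.npz");S=np.load("side0.npz")
t=np.tan(np.radians(32))
for nm,D in(("top",T),("side",S)):
    A=D["P"].reshape(-1,3)
    a=np.radians(2.1); ex=np.array([np.cos(a),np.sin(a)]);ey=np.array([-ex[1],ex[0]])
    q=A[:,:2]-[634,61]; x=q@ex;y=q@ey;z=A[:,2]
    m=(abs(y)<26)&(x>-60)&(x<60)&(z>50)&(z<100)
    # face points: iterate m0 offset of mouth
    x,y,z=x[m],y[m],z[m]; m0=-17.
    for _ in range(10):
        r=(z-74)-(x-m0)*t; k=(abs(r)<4); 
        m0-=np.median(r[k])/t
    r=(z-74)-(x-m0)*t; k=abs(r)<3
    print(nm,"mouth x' offset",m0.round(2),"n",k.sum(),"slope",np.polyfit(x[k],z[k],1).round(3),"face x range",np.percentile(x[k],[0,2,98,100]).round(1),"y",np.percentile(y[k],[0,2,98,100]).round(1),"z",np.percentile(z[k],[0,2,98,100]).round(1))
    lo=(r<-4)&(abs(y)<8)&(abs(x-m0)<20)
    print(" slot pts",lo.sum(),x[lo].mean() if lo.any() else 0,y[lo].mean() if lo.any() else 0)
    g=cv2.cvtColor(D["f"],cv2.COLOR_BGR2GRAY).ravel()[m]
    kk=k&(abs(y)<8)&(abs(x-m0)<20); d=kk&(g<np.percentile(g[kk],30))
    print(" dark",d.sum(),np.percentile(x[d],[5,50,95]).round(1),np.percentile(y[d],[5,50,95]).round(1))
    # nest
    q=A-[623.6,-138,0]; n=(np.hypot(q[:,0],q[:,1])<20)&(A[:,2]<18)&(A[:,2]>2)
    p=A[n];print(" nest",n.sum(),p.mean(0).round(1),p.min(0).round(1),p.max(0).round(1))
T=cv2.imread("pics/top0.png")
cv2.imwrite("pics/crop.png",np.hstack([cv2.resize(T[225:305,320:400],(400,400),interpolation=cv2.INTER_CUBIC),cv2.resize(T[225:305,455:535],(400,400),interpolation=cv2.INTER_CUBIC)]))
E
python3 meas2.py
```

```text
top mouth x' offset -17.76 n 421 slope [ 0.621 85.041] face x range [-43.6 -42.7   7.    8.4] y [-20.8 -19.9  22.4  23.1] z [57.6 58.9 90.2 91.4]
 slot pts 22 -14.950874676697934 4.417147071645434
 dark 25 [-32.9 -20.5  -4.6] [-5.  -2.8  6. ]
 nest 69 [ 626.3 -138.7    7.9] [ 617.  -148.7    3.4] [ 635.4 -127.9   17.5]
side mouth x' offset -19.07 n 280 slope [ 0.625 85.857] face x range [-42.1 -41.1   7.1   9.2] y [-24.7 -23.6  20.5  21.7] z [57.9 59.8 91.1 92.3]
 slot pts 22 -11.859107572462607 4.027567367618842
 dark 14 [-32.6 -20.2  -8.3] [-5.3 -2.8  3.7]
 nest 47 [ 629.9 -132.6   11. ] [ 620.2 -143.     5.8] [ 636.7 -126.6   17.9]
```

View pics/crop.png

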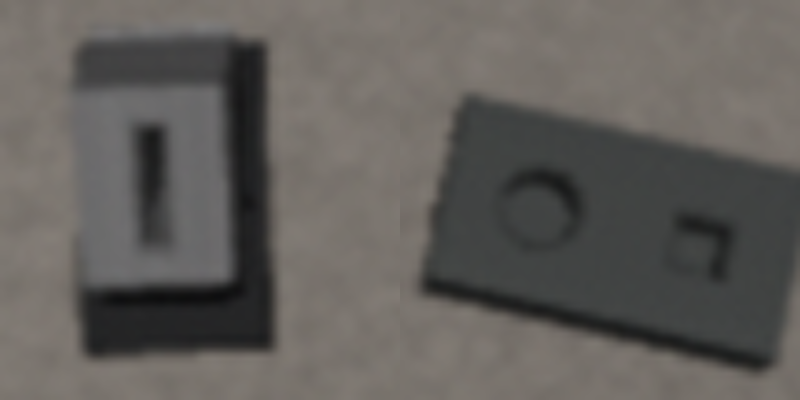

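The crop shows the wide slot centred on the leaning face, and the round nest at about (483,267) in the 800-px top view. Both agree with the model. Now I'll work out the shifts.

```bash
cat > go.py <<'E'
import sys
from h import *
s=readout.sense(); p=s["tcp_pos"]; M=R.from_euler("xyz",s["eef_rot"]).as_matrix()
print("t",s["time"].__round__(2),"tcp",p.round(1),"rpy deg",np.degrees(s["eef_rot"]).round(1),"F",s["force"].round(1),"w",round(s["gripper_width"],1))
if len(sys.argv)>4-1:
    d=(M.T@(np.array(sys.argv[1:4],float)-p)); print("tool shift mm",d.round(1),"units",(d/40).round(3))
E
python3 go.py 475.7 12.8 150
python3 - <<'E'
from h import *
for n in("top0","side0"):
    A=np.load(""+n+".npz")["P"].reshape(-1,3)
    for y0 in range(300,700,50):
        m=(A[:,1]>y0)&(A[:,1]<y0+50)&(A[:,2]>100)&(A[:,0]<900)&(A[:,0]>0)
        if m.any(): print(n,y0,m.sum(),A[m].min(0).round(),A[m].max(0).round())
E
```

```text
t 0.1 tcp [297.7 605.7 255.6] rpy deg [-179.9   -0.   153.8] F [-0.6 -0.4 -0.3] w 85.5
tool shift mm [-421.3 -453.4  106.1] units [-10.532 -11.336   2.652]
top0 450 2833 [364. 458. 100.] [568. 496. 186.]
top0 500 2 [363. 501. 102.] [363. 506. 112.]
side0 450 2595 [364. 453. 100.] [569. 500. 205.]
side0 500 1056 [255. 500. 101.] [565. 550. 351.]
side0 550 1134 [259. 550. 100.] [557. 600. 363.]
side0 600 921 [303. 600. 101.] [549. 650. 348.]
side0 650 577 [307. 650. 113.] [544. 700. 331.]
```

Emit:
drive_tool --commands '[[[60,-0.65,-0.7,0,0],[60,-0.65,-0.7,0,0],[60,-0.65,-0.7,0,0],[60,-0.65,-0.7,0,0],[60,-0.65,-0.7,0,0],[60,-0.65,-0.7,0,0],[60,-0.65,-0.7,0,0],[60,-0.65,-0.7,0,0],[60,-0.65,-0.7,0,0],[60,-0.65,-0.7,0,0]]]'

```text
time: 0.93
tcp_pos: [407.5, 238.0, 256.2]
eef_rot: [3.142, 0.0, 2.685]
force: [0.3, -0.0, 0.1]
gripper_width: 59.9
finger_force: 0.0
```

```bash
python3 go.py 475.7 12.8 110
```

```text
t 0.93 tcp [407.5 238.  256.2] rpy deg [180.    0.  153.8] F [ 0.3 -0.   0.1] w 59.9
tool shift mm [-160.5 -172.1  146.2] units [-4.012 -4.303  3.655]
```

Emit:
drive_tool --commands '[[[60,-0.6,-0.64,0.4,0],[60,-0.6,-0.64,0.4,0],[60,-0.6,-0.64,0.4,0],[60,-0.6,-0.64,0.5,0],[60,-0.6,-0.64,0.6,0],[60,-0.5,-0.55,0.6,0],[60,-0.5,-0.55,0.6,0],[60,0,0,0,0],[60,0,0,0,0]]]'

```text
time: 1.68
tcp_pos: [474.5, 14.5, 115.3]
eef_rot: [-3.14, -0.003, 2.682]
force: [0.4, 1.1, 1.1]
gripper_width: 59.7
finger_force: 0.0
```

```bash
python3 go.py 475.7 12.8 55
```

```text
t 1.68 tcp [474.5  14.5 115.3] rpy deg [-179.9   -0.2  153.7] F [0.4 1.1 1.1] w 59.7
tool shift mm [-2.  -0.9 60.3] units [-0.049 -0.022  1.508]
```

Emit:
drive_tool --commands '[[[60,-0.05,-0.02,0.5,0],[60,0,0,0.5,0],[60,0,0,0.45,0],[60,0,0,0,0],[0,0,0,0,0],[0,0,0,0,0],[0,0,0,0,0],[0,0,0,0,0],[0,0,0,0,0]]]'

```text
time: 2.43
tcp_pos: [477.4, 14.1, 60.4]
eef_rot: [3.14, 0.002, 2.685]
force: [-0.3, -0.1, 6.4]
gripper_width: 16.7
finger_force: 58.1
```

Emit:
drive_tool --commands '[[[0,0,0,0,0],[0,0,0,0,0],[0,0,0,-0.5,0],[0,0,0,-0.5,0],[0,0,0,-0.5,0],[0,0,0,0,0]]]'

```text
time: 2.93
tcp_pos: [478.1, 14.0, 123.3]
eef_rot: [3.139, 0.005, 2.685]
force: [1.2, -0.7, -0.7]
gripper_width: 16.9
finger_force: 59.3
```

```bash
python3 go.py 623.5 -137.7 120
```

```text
t 2.93 tcp [478.1  14.  123.3] rpy deg [179.9   0.3 153.8] F [ 1.2 -0.7 -0.7] w 16.9
tool shift mm [-197.4  -72.     4.1] units [-4.935 -1.8    0.103]
```

Emit:
drive_tool --commands '[[[0,-0.7,-0.26,0,0],[0,-0.7,-0.26,0,0],[0,-0.7,-0.26,0,0],[0,-0.7,-0.26,0,0],[0,-0.7,-0.26,0,0],[0,-0.7,-0.26,0,0],[0,-0.73,-0.24,0,0],[0,0,0,0.4,0],[0,0,0,0,0],[0,0,0,0,0]]]'

```text
time: 3.77
tcp_pos: [620.9, -137.4, 101.3]
eef_rot: [-3.141, -0.003, 2.684]
force: [-0.4, 0.1, -2.6]
gripper_width: 17.3
finger_force: 59.3
```

```bash
python3 go.py 623.5 -137.7 100
python3 - <<'E'
from h import *
ims=[]
for n in("top","side"):
    c=camera(n); P=cloud(c); np.savez(n+"1.npz",f=c["frame"],P=P)
    hsv=cv2.cvtColor(c["frame"],cv2.COLOR_BGR2HSV)
    m=(hsv[...,0]>8)&(hsv[...,0]<25)&(hsv[...,1]>130)&(np.hypot(P[...,0]-623,P[...,1]+138)<60)
    p=P[m]; print(n,m.sum(),p.mean(0).round(1),p.min(0).round(1),p.max(0).round(1))
    for z in range(30,110,8):
        q=p[(p[:,2]>z)&(p[:,2]<=z+8)]
        if len(q)>3: print(z,len(q),q.min(0).round(1),q.max(0).round(1))
    v,u=np.argwhere(m).mean(0).astype(int); ims.append(cv2.resize(c["frame"][max(v-40,0):v+40,u-40:u+40],(400,400),interpolation=cv2.INTER_CUBIC) if m.any() else np.zeros((400,400,3),np.uint8))
cv2.imwrite("pics/held.png",np.hstack(ims))
E
```

```text
t 3.77 tcp [ 620.9 -137.4  101.3] rpy deg [-180.    -0.2  153.8] F [-0.4  0.1 -2.6] w 17.3
tool shift mm [-2.5  0.9  1.3] units [-0.061  0.022  0.033]<stdin>:7: RuntimeWarning: Mean of empty slice.
  ret = um.true_divide(
Traceback (most recent call last):
ValueError: zero-size array to reduction operation minimum which has no identity
```

Run:
```python
from h import *
c=camera("side"); P=cloud(c)
hsv=cv2.cvtColor(c["frame"],cv2.COLOR_BGR2HSV)
m=(hsv[...,0]>8)&(hsv[...,0]<25)&(hsv[...,1]>130)&(np.hypot(P[...,0]-623,P[...,1]+138)<60)
p=P[m]; print(m.sum())
S=np.load("side0.npz"); h0=cv2.cvtColor(S["f"],cv2.COLOR_BGR2HSV)
m0=(h0[...,0]>8)&(h0[...,0]<25)&(h0[...,1]>130)&(np.hypot(S["P"][...,0]-475.7,S["P"][...,1]-12.8)<40)
for nm,p,zs in(("start",S["P"][m0],range(0,80,8)),("held",p,range(20,120,8))):
  for z in zs:
    q=p[(p[:,2]>z)&(p[:,2]<=z+8)]
    if len(q)>2: print(nm,z,len(q),q.min(0).round(1),q.max(0).round(1),q.mean(0).round(1))
v,u=np.argwhere(m).mean(0).astype(int)
cv2.imwrite("pics/held.png",cv2.resize(c["frame"][max(v-45,0):v+45,u-60:u+60],(800,600),interpolation=cv2.INTER_CUBIC))
```

```text
58
start 24 17 [463.3  -0.7  27.8] [481.6  18.9  32. ] [469.6   6.2  30.4]
start 32 22 [466.2  -3.4  32.2] [484.2  20.1  36.5] [472.4   7.4  33.2]
start 72 35 [466.9   2.1  72.3] [483.2  18.8  77.4] [474.8  11.   75.3]
held 44 12 [ 610.  -148.3   44.2] [ 621.2 -139.6   52. ] [ 614.7 -144.4   49.2]
held 52 18 [ 611.  -148.8   52. ] [ 621.3 -136.9   59.3] [ 614.8 -144.    55.9]
held 60 9 [ 610.6 -148.8   60.3] [ 620.5 -137.9   68. ] [ 613.9 -144.7   63. ]
held 68 18 [ 607.2 -151.6   68.8] [ 621.5 -129.2   74.3] [ 612.2 -143.6   71.7]
```

View pics/held.png

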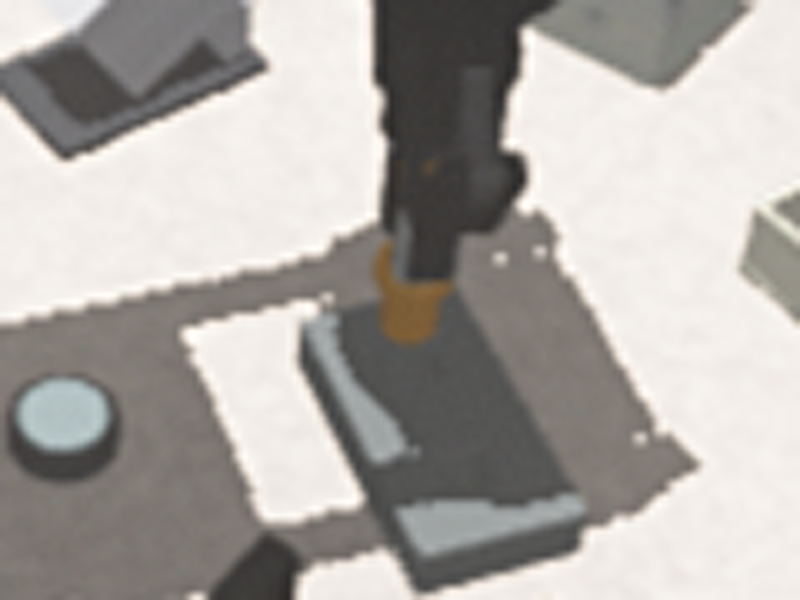

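The side crop shows the brass foot hanging upright over the left end of the tray. By measurement it is about 4 mm short in x of the round nest. I'll correct that and lower it in stages.

Emit:
drive_tool --commands '[[[0,-0.1,0.03,0,0],[0,0,0,0.4,0],[0,0,0,0,0],[0,0,0,0,0],[0,0,0,0,0]]]'

```text
time: 4.28
tcp_pos: [626.0, -138.1, 87.6]
eef_rot: [3.141, 0.001, 2.685]
force: [0.4, -0.9, -1.5]
gripper_width: 17.2
finger_force: 59.3
```

```bash
cat > foot.py <<'E'
from h import *
from scipy.optimize import least_squares
c=camera("side"); P=cloud(c)
hsv=cv2.cvtColor(c["frame"],cv2.COLOR_BGR2HSV)
m=(hsv[...,0]>8)&(hsv[...,0]<25)&(hsv[...,1]>130)&(np.hypot(P[...,0]-623,P[...,1]+138)<60)
p=P[m]; z0=p[:,2].min(); q=p[p[:,2]<z0+20]
r=least_squares(lambda c:np.hypot(q[:,0]-c[0],q[:,1]-c[1])-10,[623,-138],loss="soft_l1")
print("n",len(q),"bottom",z0.round(1),"foot centre",r.x.round(1))
cv2.imwrite("pics/foot.png",cv2.resize(c["frame"][150:260,230:380],(800,587),interpolation=cv2.INTER_CUBIC))
E
python3 foot.py; python3 go.py
```

```text
n 40 bottom 30.0 foot centre [ 625.9 -139.1]
t 4.33 tcp [ 626.1 -138.2   87.7] rpy deg [180.    0.  153.8] F [-1.   0.1 -2. ] w 16.8
```

Emit:
drive_tool --commands '[[[0,0.03,-0.01,0.1,0],[0,0,0,0.1,0],[0,0,0,0.08,0],[0,0,0,0.05,0],[0,0,0,0,0],[0,0,0,0,0]]]'

```text
time: 4.83
tcp_pos: [624.6, -138.1, 73.4]
eef_rot: [-3.142, -0.0, 2.685]
force: [0.0, -0.0, -1.2]
gripper_width: 16.9
finger_force: 59.3
```

```bash
python3 foot.py; python3 go.py
```

```text
n 30 bottom 18.9 foot centre [ 624.6 -139.2]
t 4.88 tcp [ 624.7 -138.2   73.6] rpy deg [-180.    -0.   153.8] F [ 0.  -0.3 -1.1] w 17.0
```

Emit:
drive_tool --commands '[[[0,0,0,0.06,0],[0,0,0,0.06,0],[0,0,0,0.05,0],[0,0,0,0,0],[0,0,0,0,0]]]'

```text
time: 5.3
tcp_pos: [624.6, -138.2, 66.7]
eef_rot: [-3.142, -0.0, 2.685]
force: [-0.9, 0.2, -2.3]
gripper_width: 17.0
finger_force: 59.3
```

Emit:
drive_tool --commands '[[[0,0,0,0.04,0],[0,0,0,0.04,0],[0,0,0,0,0],[0,0,0,0,0]]]'

```text
time: 5.63
tcp_pos: [626.1, -138.6, 66.3]
eef_rot: [3.141, 0.004, 2.685]
force: [-1.8, 0.2, 18.7]
gripper_width: 16.8
finger_force: 58.6
```

Emit:
drive_tool --commands '[[[0,0,0,0.04,0],[0,0,0,0.04,0],[0,0,0,0,0],[0,0,0,0,0]]]'

```text
time: 5.97
tcp_pos: [627.5, -139.2, 65.9]
eef_rot: [3.14, 0.009, 2.685]
force: [-3.2, -0.9, 36.9]
gripper_width: 16.7
finger_force: 58.5
```

Contact came at TCP z 66.5. The tool was grasped at 60.4, so the foot is at 6 mm, which is the nest bottom. I'll relieve the load, release and rise.

Emit:
drive_tool --commands '[[[0,0,0,-0.1,0],[60,0,0,0,0],[60,0,0,0,0],[60,0,0,0,0],[60,0,0,0,0],[60,0,0,-0.4,0],[60,0,0,-0.8,0],[60,0,0,-0.8,0],[60,0,0,-0.6,0],[60,0,0,0,0]]]'

```text
time: 6.8
tcp_pos: [626.1, -138.5, 173.9]
eef_rot: [3.14, 0.006, 2.685]
force: [0.7, 0.3, 2.0]
gripper_width: 60.1
finger_force: 0.0
```

```bash
python3 foot.py; python3 go.py 476.8 -245.2 160
python3 - <<'E'
from h import *
c=camera("side");P=cloud(c).reshape(-1,3)
k=P[(np.hypot(P[:,0]-624,P[:,1]+138)<20)&(P[:,2]>72)&(P[:,2]<95)]
print("knob",len(k),k.mean(0).round(1),k.min(0).round(1),k.max(0).round(1))
E
```

```text
n 54 bottom 19.8 foot centre [ 624. -141.]
t 6.85 tcp [ 625.5 -138.4  171. ] rpy deg [180.    0.2 153.8] F [-0.9 -0.2 -0.2] w 60.0
tool shift mm [  86.4 -161.5   10.6] units [ 2.16  -4.037  0.264]
knob 60 [ 623.7 -141.4   80.3] [ 615.  -150.    72.6] [ 634.7 -130.8   83.1]
```

View pics/foot.png

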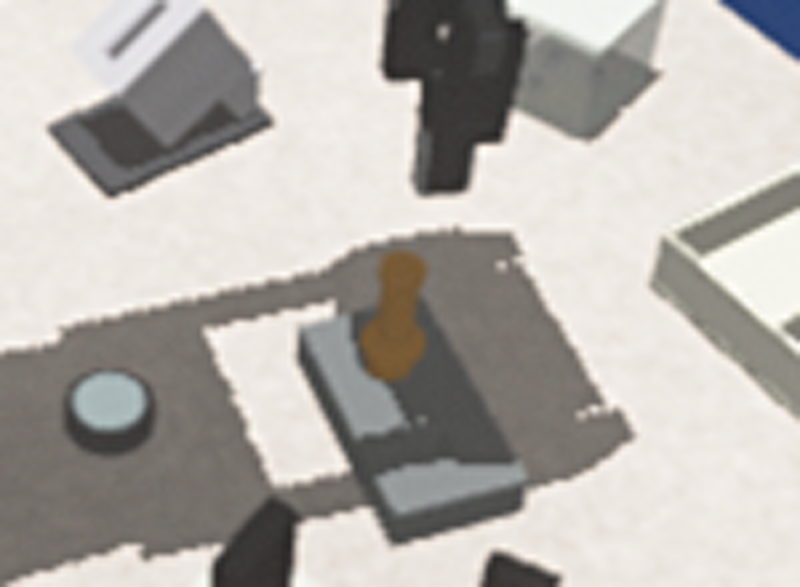

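The brass tool stands upright in the nest, with its knob top at about 80 mm as expected. Next is the scraper: turn the wrist, then travel.

Emit:
drive_tool --commands '[[[45,0,0,0,-1],[45,0,0,0,-1],[45,0,0,0,-1],[45,0,0,0,-1],[45,0,0,0,-1],[45,0,0,0,-1],[45,0,0,0,-1],[45,0,0,0,-0.95],[45,0,0,0,0],[45,0,0,0,0]]]'

```text
time: 7.73
tcp_pos: [624.2, -138.1, 166.8]
eef_rot: [3.14, -0.002, -2.769]
force: [0.2, -0.5, 0.1]
gripper_width: 45.1
finger_force: 0.0
```

```bash
python3 go.py 476.8 -245.2 170
```

```text
t 7.73 tcp [ 624.2 -138.1  166.8] rpy deg [ 1.799e+02 -1.000e-01 -1.587e+02] F [ 0.2 -0.5  0.1] w 45.1
tool shift mm [176.3 -46.1  -2.9] units [ 4.408 -1.153 -0.073]
```

Emit:
drive_tool --commands '[[[45,0.75,-0.2,0,0],[45,0.75,-0.2,0,0],[45,0.75,-0.2,0,0],[45,0.75,-0.2,0,0],[45,0.75,-0.2,0,0],[45,0.66,-0.15,0,0],[45,0,0,0,0],[45,0,0,0,0],[45,0,0,0,0]]]'

```text
time: 8.48
tcp_pos: [477.6, -245.5, 168.1]
eef_rot: [3.141, 0.0, -2.768]
force: [0.4, 0.4, 0.3]
gripper_width: 45.2
finger_force: 0.0
```

```bash
python3 go.py 476.8 -245.2 99
```

```text
t 8.48 tcp [ 477.6 -245.5  168.1] rpy deg [ 180.     0.  -158.6] F [0.4 0.4 0.3] w 45.2
tool shift mm [ 0.6  0.6 69.1] units [0.015 0.015 1.728]
```

Emit:
drive_tool --commands '[[[45,0,0,0.6,0],[45,0,0,0.6,0],[45,0,0,0.5,0],[45,0,0,0,0],[45,0,0,0,0],[0,0,0,0,0],[0,0,0,0,0],[0,0,0,0,0],[0,0,0,0,0],[0,0,0,0,0]]]'

```text
time: 9.32
tcp_pos: [478.1, -246.0, 101.9]
eef_rot: [-3.14, 0.002, -2.766]
force: [1.0, 2.3, 6.6]
gripper_width: 13.4
finger_force: 58.7
```

Emit:
drive_tool --commands '[[[0,0,0,0,0],[0,0,0,-0.3,0],[0,0,0,-0.3,0],[0,0,0,-0.2,0],[0,0,0,0,0],[0,0,0,0,0]]]'

```text
time: 9.82
tcp_pos: [477.7, -245.8, 133.3]
eef_rot: [-3.14, 0.001, -2.766]
force: [0.5, -0.6, -1.3]
gripper_width: 13.5
finger_force: 58.4
```

Emit:
drive_tool --commands '[[[0,0,0,-0.07,0],[0,0.12,0,0,0],[0,0.12,0,0,0],[0,0.12,0,0,0],[0,0.12,0,0,0],[0,0,0,0,0]]]'

```text
time: 10.32
tcp_pos: [459.8, -252.7, 135.9]
eef_rot: [-3.141, 0.003, -2.766]
force: [5.0, 3.9, 5.2]
gripper_width: 13.6
finger_force: 59.3
```

```bash
cat > tilt.py <<'E'
from h import *
import sys
# side view: dark handle/blade points near the held scraper, in the scraper's plane
s=readout.sense();M=R.from_euler("xyz",s["eef_rot"]).as_matrix();p=s["tcp_pos"]+6*M[:,2]
print("tcp",s["tcp_pos"].round(1),"F",s["force"].round(1),"w",round(s["gripper_width"],1))
c=camera("side");P=cloud(c);h,w=P.shape[:2]
o=np.array(c["origin"]);Mc=R.from_euler("xyz",c["orientation"]).as_matrix();f=h/2/np.tan(np.radians(c["vertical_fov"])/2)
q=Mc.T@(p-o);u=int(c["cx"]+f*q[0]/-q[2]);v=int(c["cy"]-f*q[1]/-q[2]);print("grasp px",u,v)
q=(P-p)@M   # tool coordinates
m=(abs(q[...,1])<11)&(abs(q[...,0])<75)&(q[...,2]>20)&(q[...,2]<100)
k=q[m]
for z in range(20,100,6):
    a=k[(k[:,2]>=z)&(k[:,2]<z+6)]
    if len(a): print(z,len(a),"x",a[:,0].min().round(1),a[:,0].max().round(1),"y",a[:,1].mean().round(1))
cv2.imwrite(sys.argv[1],cv2.resize(c["frame"][max(v-50,0):v+70,max(u-80,0):u+80],(800,600),interpolation=cv2.INTER_CUBIC))
E
python3 tilt.py pics/t1.png
```

```text
tcp [ 459.8 -252.7  135.9] F [5.  3.9 5.2] w 13.6
grasp px 272 253
20 7 x 6.7 13.6 y -3.8
26 14 x 3.1 12.1 y -3.6
32 6 x 2.5 11.1 y -4.1
44 2 x 0.4 3.8 y -2.0
50 13 x -16.7 4.0 y -1.9
56 18 x -26.9 2.5 y -1.7
62 14 x -30.7 0.0 y -2.1
68 221 x -53.2 17.9 y -2.7
74 24 x -37.5 16.8 y -0.6
80 19 x 15.5 17.5 y 0.5
86 14 x 15.9 17.0 y -2.2
92 14 x 15.1 17.0 y 0.3
98 4 x 16.0 16.6 y -2.0
```

View pics/t1.png

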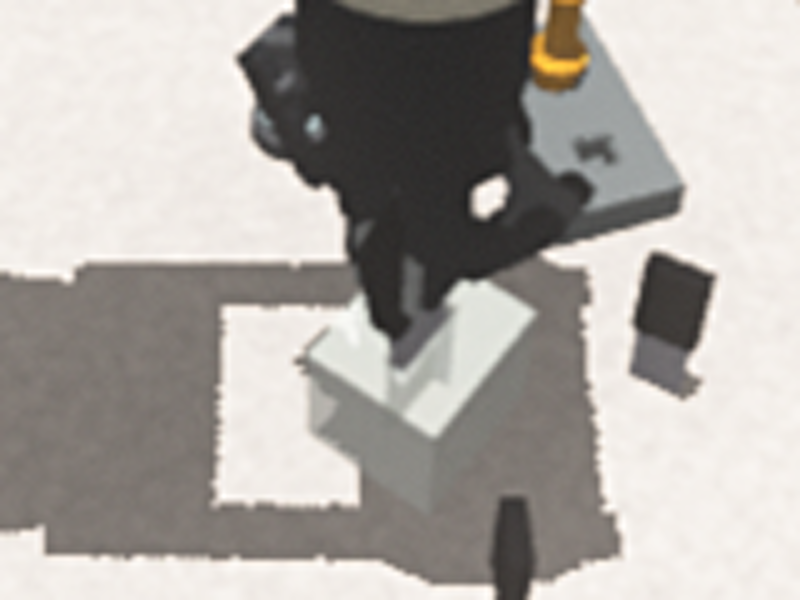

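The blade is pivoting in the pads as planned, at about 15–18° with low force. I'll continue.

Emit:
drive_tool --commands '[[[0,0.12,0,0,0],[0,0.12,0,0,0],[0,0.12,0,0,0],[0,0.12,0,0,0],[0,0.08,0,0,0],[0,0,0,0,0],[0,0,0,0,0]]]'

```text
time: 10.95
tcp_pos: [438.8, -260.8, 135.2]
eef_rot: [3.142, 0.001, -2.766]
force: [4.9, 1.8, 1.9]
gripper_width: 13.1
finger_force: 58.9
```

```bash
python3 tilt.py pics/t2.png
```

```text
tcp [ 438.8 -260.8  135.2] F [4.9 1.8 1.9] w 13.1
grasp px 264 262
50 2 x -15.2 -13.7 y -2.1
56 6 x -35.4 -19.1 y -2.2
62 14 x -39.7 -7.2 y -0.6
68 147 x -56.9 -5.5 y -3.1
74 19 x -30.9 -5.7 y 0.4
80 15 x -7.4 -5.5 y -1.2
86 16 x -7.3 -5.5 y -0.1
92 17 x -58.1 -5.3 y -0.3
98 7 x -7.1 -6.2 y -0.6
```

Emit:
drive_tool --commands '[[[0,0.12,0,-0.2,0],[0,0.12,0,-0.2,0],[0,0.12,0,-0.2,0],[0,0,0,-0.6,0],[0,0,0,-0.6,0],[0,0,0,0,0],[0,0,0,0,0]]]'

```text
time: 11.58
tcp_pos: [425.3, -266.6, 208.4]
eef_rot: [-3.14, 0.001, -2.766]
force: [-0.2, -0.2, -1.7]
gripper_width: 13.3
finger_force: 58.8
```

```bash
python3 tilt.py pics/t3.png
```

```text
tcp [ 425.3 -266.6  208.4] F [-0.2 -0.2 -1.7] w 13.3
grasp px 260 241
20 1 x 5.7 5.7 y 0.4
26 1 x 2.2 2.2 y 0.8
32 1 x -1.9 -1.9 y -6.5
38 1 x -3.1 -3.1 y 2.6
44 1 x -14.4 -14.4 y -2.0
50 15 x -40.8 -14.4 y -2.3
56 18 x -47.3 -19.0 y -2.5
62 22 x -54.9 -20.5 y -2.4
68 13 x -51.6 -24.7 y -2.3
74 10 x -42.4 -26.8 y -2.2
```

View pics/t3.png

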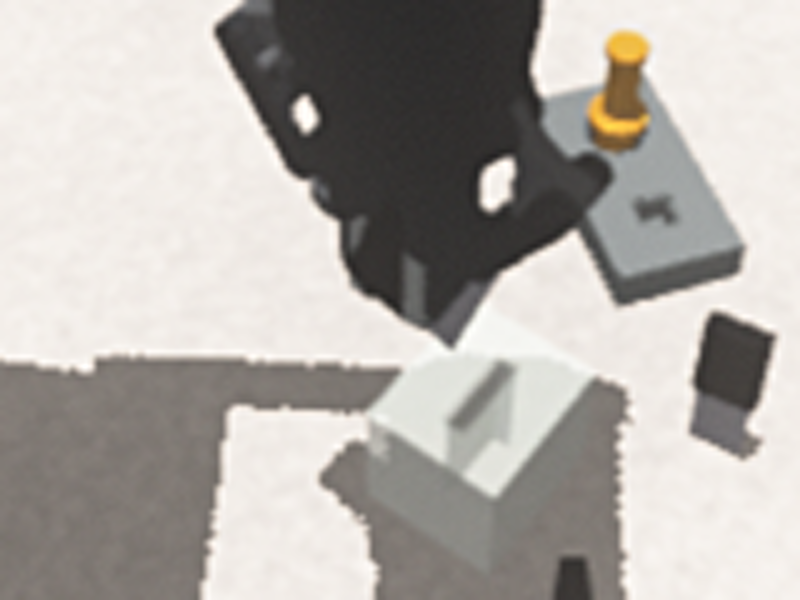

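The blade is out and leaning. I'll fit its angle and tip position in the tool frame and work out the move to the rack.

```bash
cat > ang.py <<'E'
from h import *
s=readout.sense();M=R.from_euler("xyz",s["eef_rot"]).as_matrix();p=s["tcp_pos"]+6*M[:,2]
K=[]
for _ in range(4):
    P=cloud(camera("side")).reshape(-1,3); q=(P-p)@M
    K.append(q[(abs(q[:,1]+2)<6)&(abs(q[:,0]+38)<35)&(q[:,2]>40)&(q[:,2]<95)])
k=np.vstack(K)
from scipy.spatial import cKDTree
nn=cKDTree(k).query(k,k=5)[0][:,-1]; k=k[nn<4]
r=cv2.minAreaRect(k[:,[0,2]].astype(np.float32));print(len(k),np.round(r[0],1),np.round(r[1],1),round(r[2],1))
b=cv2.boxPoints(r);print("corners x,z",b.round(1).tolist(),"y",k[:,1].mean().round(1))
E
python3 ang.py; python3 go.py 600 57 190
```

```text
301 [-34.3  59.5] [30.9 39.2] 28.2
corners x,z [[-57.099998474121094, 69.4000015258789], [-38.599998474121094, 34.900001525878906], [-11.399999618530273, 49.5], [-29.899999618530273, 84.0]] y -2.0
t 11.83 tcp [ 425.  -266.1  206.2] rpy deg [ 1.799e+02 -1.000e-01 -1.585e+02] F [-1.1 -0.1 -0.9] w 13.2
tool shift mm [-281.4  236.3   16.2] units [-7.034  5.908  0.405]
```

Emit:
drive_tool --commands '[[[0,0,0,0,0.8],[0,0,0,0,0.8],[0,0,0,0,0.8],[0,0,0,0,0.83],[0,0,0,0,0]]]'

```text
time: 12.25
tcp_pos: [425.2, -266.1, 206.5]
eef_rot: [3.141, -0.001, -3.108]
force: [-0.1, -0.4, -0.7]
gripper_width: 13.5
finger_force: 58.7
```

```bash
python3 go.py 560 58.3 195
```

```text
t 12.25 tcp [ 425.2 -266.1  206.5] rpy deg [ 1.800e+02 -1.000e-01 -1.781e+02] F [-0.1 -0.4 -0.7] w 13.5
tool shift mm [-145.6  319.7   11.6] units [-3.639  7.994  0.289]
```

Emit:
drive_tool --commands '[[[0,-0.36,0.8,0,0],[0,-0.36,0.8,0,0],[0,-0.36,0.8,0,0],[0,-0.36,0.8,0,0],[0,-0.36,0.8,0,0],[0,-0.36,0.8,0,0],[0,-0.36,0.8,0,0],[0,-0.36,0.8,0,0],[0,-0.36,0.8,0,0],[0,-0.36,0.8,0,0]]]'

```text
time: 13.08
tcp_pos: [557.4, 60.8, 206.7]
eef_rot: [-3.142, -0.001, -3.101]
force: [1.0, -0.4, -0.1]
gripper_width: 13.1
finger_force: 58.8
```

Emit:
drive_tool --commands '[[[0,0,0,0.2,0],[0,0,0,0,0],[0,0,0,0,0]]]'

```text
time: 13.33
tcp_pos: [556.8, 58.8, 198.3]
eef_rot: [-3.141, -0.002, -3.102]
force: [-0.2, -0.2, 0.3]
gripper_width: 13.8
finger_force: 59.0
```

```bash
python3 go.py 564.7 58.5 172; sed -i 's/abs(q\[:,1\]+2)<6/abs(q[:,1]+1)<8/' ang.py; python3 ang.py; python3 tilt.py pics/r1.png|head -2
```

```text
t 13.33 tcp [556.8  58.8 198.3] rpy deg [-1.800e+02 -1.000e-01 -1.777e+02] F [-0.2 -0.2  0.3] w 13.8
tool shift mm [-7.9 -0.6 26.3] units [-0.198 -0.014  0.657]
579 [-33.7  54.9] [32.6 48.1] 27.0
corners x,z [[-59.099998474121094, 68.9000015258789], [-37.29999923706055, 26.0], [-8.199999809265137, 40.79999923706055], [-30.0, 83.69999694824219]] y -2.7
tcp [557.1  58.  199.6] F [ 0.1  0.1 -1.3] w 13.5
grasp px 233 122
```

View pics/r1.png

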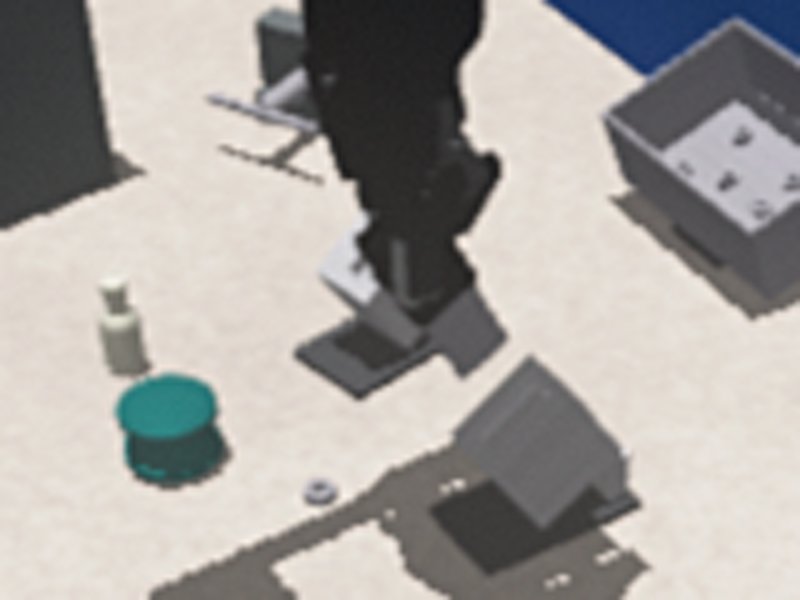

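The blade hangs over the rack at about 28°, and the angle should finish aligning inside the slot. I'll move to just above the mouth.

Emit:
drive_tool --commands '[[[0,-0.08,0,0.4,0],[0,-0.08,0,0.35,0],[0,0,0,0,0],[0,0,0,0,0],[0,0,0,0,0]]]'

```text
time: 14.0
tcp_pos: [563.7, 59.0, 169.6]
eef_rot: [-3.142, 0.0, -3.104]
force: [-0.6, 0.1, -1.3]
gripper_width: 13.2
finger_force: 59.0
```

```bash
python3 go.py 563.7 58.4 169
python3 - <<'E'
from h import *
# blade and rack face in one side-camera frame, rack coordinates about mouth estimate
a=np.radians(2.1);ex=np.array([np.cos(a),np.sin(a),0]);ey=np.array([-ex[1],ex[0],0]);t=np.radians(32)
ax=-np.sin(t)*ex+np.array([0,0,np.cos(t)]);fx=np.cos(t)*ex+np.array([0,0,np.sin(t)])
for _ in range(1):
    K=[cloud(camera("side")).reshape(-1,3) for _ in range(4)];P=np.vstack(K)-[616.2,60.4,74]
    X=np.stack([P@fx,P@ey,P@ax],-1)
    b=X[(abs(X[:,0])<24)&(abs(X[:,1])<9)&(X[:,2]>5)&(X[:,2]<50)]
    for z in range(5,50,5):
        k=b[(b[:,2]>=z)&(b[:,2]<z+5)]
        if len(k)>2: print(z,len(k),"f",np.percentile(k[:,0],[3,97]).round(1),"y",np.median(k[:,1]).round(1))
    fc=X[(abs(X[:,2])<4)&(abs(X[:,0])<36)&(abs(X[:,1])<30)]
    print("face",len(fc),"f",np.percentile(fc[:,0],[1,99]).round(1),"y",np.percentile(fc[:,1],[1,99]).round(1),"n",np.median(fc[:,2]).round(2))
    sd=X[(X[:,2]<-8)&(X[:,2]>-40)&(abs(X[:,0])<25)&(X[:,1]<-10)&(X[:,1]>-30)]
    print("side face y",np.median(sd[:,1]).round(2),len(sd))
E
```

```text
t 14.0 tcp [563.7  59.  169.6] rpy deg [-180.     0.  -177.9] F [-0.6  0.1 -1.3] w 13.2
tool shift mm [-0.  -0.6  0.6] units [-0.    -0.016  0.014]
15 38 f [-13.2  13.2] y -1.0
20 68 f [-13.6  16.4] y -1.3
25 62 f [-13.7  14.9] y -1.4
30 73 f [-13.8  16.1] y -1.5
35 75 f [-12.1  17.6] y -1.2
40 63 f [-12.2  17.4] y -1.7
45 77 f [-12.3  18.3] y -1.5
face 1136 f [-27.7  30.8] y [-23.8  21.1] n 0.32
side face y -22.27 601
```

Emit:
drive_tool --commands '[[[0,0,-0.02,0,0],[0,-0.065,0,0.105,0],[0,-0.065,0,0.105,0],[0,-0.065,0,0.105,0],[0,-0.065,0,0.105,0],[0,0,0,0,0],[0,0,0,0,0]]]'

```text
time: 14.78
tcp_pos: [574.0, 58.8, 151.8]
eef_rot: [-3.142, -0.001, -3.104]
force: [0.8, -0.4, -1.8]
gripper_width: 13.1
finger_force: 59.0
```

Emit:
drive_tool --commands '[[[0,-0.05,0,0.08,0],[0,-0.05,0,0.08,0],[0,-0.05,0,0.08,0],[0,0,0,0,0],[0,0,0,0,0]]]'

```text
time: 15.2
tcp_pos: [580.0, 59.0, 142.5]
eef_rot: [3.142, -0.001, -3.104]
force: [0.2, -0.1, -0.5]
gripper_width: 13.3
finger_force: 59.0
```

Emit:
drive_tool --commands '[[[0,-0.05,0,0.1,0],[0,-0.055,0,0.1,0],[0,-0.055,0,0.1,0],[0,-0.055,0,0.1,0],[0,0,0,0,0],[0,0,0,0,0]]]'

```text
time: 15.7
tcp_pos: [588.9, 59.3, 126.5]
eef_rot: [-3.142, 0.0, -3.104]
force: [2.7, -0.4, -1.5]
gripper_width: 13.1
finger_force: 59.1
```

Emit:
drive_tool --commands '[[[0,-0.045,0,0.09,0],[0,-0.045,0,0.09,0],[0,-0.04,0,0.08,0],[0,0,0,0,0],[0,0,0,0,0]]]'

```text
time: 16.12
tcp_pos: [594.5, 59.5, 116.2]
eef_rot: [3.142, 0.001, -3.104]
force: [6.8, 1.2, -1.0]
gripper_width: 13.2
finger_force: 59.1
```

Emit:
drive_tool --commands '[[[0,-0.025,0,0.05,0],[0,-0.025,0,0.05,0],[0,0,0,0.03,0],[0,0,0,0,0],[0,0,0,0,0]]]'

```text
time: 16.53
tcp_pos: [596.0, 59.6, 113.4]
eef_rot: [-3.141, 0.001, -3.104]
force: [-13.7, -1.2, 25.5]
gripper_width: 13.7
finger_force: 63.0
```

The force now acts along the slot axis at the predicted depth, so the shoulder is seated. I'll release, rise straight up and look.

Emit:
drive_tool --commands '[[[30,0,0,-0.02,0],[30,0,0,0,0],[30,0,0,0,0],[30,0,0,0,0],[30,0,0,-0.2,0],[30,0,0,-0.6,0],[30,0,0,-0.8,0],[30,0,0,-0.8,0],[30,0,0,-0.8,0],[30,0,0,0,0]]]'

```text
time: 17.37
tcp_pos: [597.2, 59.7, 247.5]
eef_rot: [3.141, 0.008, -3.104]
force: [0.3, -0.3, 0.3]
gripper_width: 29.8
finger_force: 0.0
```

Emit:
drive_tool --commands '[[[30,0.7,0,-0.5,0],[30,0.7,0,-0.5,0],[30,0.7,0,-0.5,0],[30,0.5,0,0,0],[30,0,0,0,0],[30,0,0,0,0]]]'

```text
time: 17.87
tcp_pos: [491.5, 55.7, 300.8]
eef_rot: [3.142, 0.002, -3.104]
force: [-0.0, 0.4, 0.3]
gripper_width: 30.1
finger_force: 0.0
```

Run:
```python
from h import *
a=np.radians(2.1);ex=np.array([np.cos(a),np.sin(a),0]);ey=np.array([-ex[1],ex[0],0]);t=np.radians(32)
ax=-np.sin(t)*ex+np.array([0,0,np.cos(t)]);fx=np.cos(t)*ex+np.array([0,0,np.sin(t)])
for n in("side","top"):
    c=camera(n);W=cloud(c);P=W.reshape(-1,3)-[616.2,60.4,74]
    X=np.stack([P@fx,P@ey,P@ax],-1)
    b=X[(abs(X[:,0])<28)&(abs(X[:,1])<13)&(X[:,2]>5)&(X[:,2]<80)]
    print(n,len(b),"axis max",np.percentile(b[:,2],[95,100]).round(1))
    for z in range(5,70,10):
        k=b[(b[:,2]>=z)&(b[:,2]<z+10)]
        if len(k)>2: print(z,len(k),"f",np.percentile(k[:,0],[3,97]).round(1),"y",np.percentile(k[:,1],[3,97]).round(1))
    kn=W[(np.hypot(W[...,0]-624,W[...,1]+138)<20)&(W[...,2]>74)&(W[...,2]<95)]; print("knob",len(kn),kn.mean(0).round(1) if len(kn) else "")
    if n=="side": cv2.imwrite("pics/end.png",cv2.resize(c["frame"][120:264,180:372],(800,600),interpolation=cv2.INTER_CUBIC))
```

```text
side 300 axis max [63.2 65.9]
5 41 f [-18.4  16.4] y [-9.4 -5.5]
15 38 f [-17.   16.5] y [-8.6 -5.1]
25 43 f [-19.1  17.2] y [-8.5 -4.9]
35 38 f [-19.   15.5] y [-8.4 -4.1]
45 46 f [-18.7  16.3] y [-8.7 -4.9]
55 93 f [-18.1  16.2] y [-8.8  5.3]
knob 58 [ 623.4 -141.6   80.8]Traceback (most recent call last):
  File "<stdin>", line 8, in <module>
    return _quantile_unchecked(
        a, q, axis, out, overwrite_input, method, keepdims, weights)
    return _ureduce(a,
                    func=_quantile_ureduce_func,
    ...<5 lines>...
                    overwrite_input=overwrite_input,
                    method=method)
    r = func(a, **kwargs)
    result = _quantile(arr,
                       quantiles=q,
    ...<2 lines>...
                       out=out,
                       weights=wgt)
    slices_having_nans = np.isnan(arr[-1, ...])
                                  ~~~^^^^^^^^^
IndexError: index -1 is out of bounds for axis 0 with size 0
```

View pics/end.png

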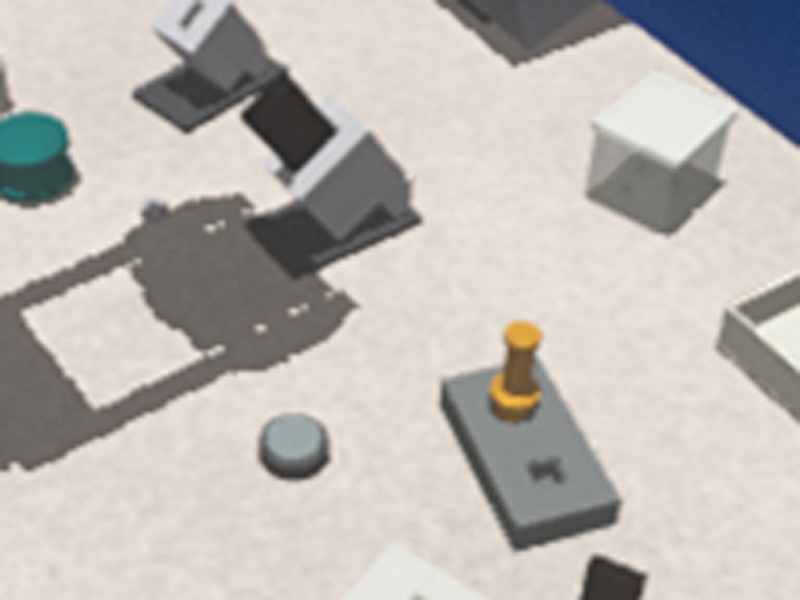

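The picture shows the scraper seated in the wide rack. Its handle follows the slot axis, with its top 63 mm above the mouth (62 expected). The brass tool stands in the round nest, and the other things are untouched.

```bash
python3 -c "
from station import finish_job
print(finish_job())"
```

```text
the job is handed in; nothing more can be done
None
```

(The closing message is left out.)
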